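Return the prep-bench containers to their spill trays

TASK

Put the bench in order for the next class: stand each of the four containers (bottle, square jar, slide box, small round jar) in the spill tray of its own shape and size, upright and flat on the tray's floor inside the rim. Set each one down gently, without letting it fall, and leave the white mortar standing where it is.

Things in the scene. Friction and masses are not known exactly. Their poses are not given: they have to be found in the camera images.
- bottle: Loose white plastic reagent bottle, upright, the tallest and widest of the things: round body 60 mm across and straight from the bottom to 88 mm height, sloping shoulder, black cap 28 mm across, 110 mm tall in all, about 0.2 kg. Origin: centre of its underside, z up.
- square_jar: Loose square glass staining jar, upright: 50 x 50 mm in plan and 68 mm tall including its fixed white lid, which carries a small round knob (16 mm across) up to 76 mm; about 0.2 kg. Origin: centre of its underside, x and y square to its sides, z up.
- slide_box: Loose grey oblong microscope-slide box lying flat, its lid fixed shut: 92 mm long (its x), 38 mm wide (its y), 45 mm tall, about 0.14 kg. Origin: centre of its underside, z up.
- small_jar: Loose small round specimen jar, upright, amber glass with a white lid of the same width: 38 mm across, 52 mm tall, about 0.1 kg. Origin: centre of its underside, z up.
- bottle_tray: Fixed aluminium spill tray, the larger round one, 86 mm across outside; floor 3 mm thick, rim 4 mm thick and 8 mm high above the bench; inside it measures 78 mm across, 9 mm clear of its bottle all round. Origin: centre of its underside, on the bench, z up.
- square_tray: Fixed aluminium spill tray, square, 76 x 76 mm outside; floor 3 mm thick, rim 4 mm thick and 8 mm high above the bench; inside it measures 68 x 68 mm, 9 mm clear of its square jar all round. Origin: centre of its underside, on the bench, z up; x and y square to its sides.
- long_tray: Fixed aluminium spill tray, oblong, 118 x 64 mm outside; floor 3 mm thick, rim 4 mm thick and 8 mm high above the bench; inside it measures 110 x 56 mm (longer along its x), 9 mm clear of its slide box all round. Origin: centre of its underside, on the bench, z up; x along its length.
- small_tray: Fixed aluminium spill tray, the smaller round one, 64 mm across outside; floor 3 mm thick, rim 4 mm thick and 8 mm high above the bench; inside it measures 56 mm across, 9 mm clear of its small jar all round. Origin: centre of its underside, on the bench, z up.
- mortar: Loose white ceramic mortar (an open bowl), 84 mm across at the rim and 50 mm tall, standing among the rest; not to be moved. Origin: centre of its underside, z up.
Things that resemble listed ones, but are neither listed nor needed, are in the scene too. Leave any brown look-alike of the small_jar alone.

How it is judged:
At the end, for the whole second after the job is handed in: Each of the four containers stands upright (within 0.08 rad) and flat on the floor of its own tray (underside 1 to 5.5 mm above the tray's underside), its centre within 14 mm of the tray's centre, released and at rest; the mortar stands upright within 15 mm of where it was (horizontal distance between bottle and bottle_tray below 0.014 m and z of bottle in the frame of bottle_tray between 0.001 and 0.0055 m and angle between each of bottle, square_jar, slide_box, small_jar's own z axis and vertical below 0.08 rad and linear speed of each of bottle, square_jar, slide_box, small_jar below 0.02 m/s and angular speed of each of bottle, square_jar, slide_box, small_jar below 0.2 rad/s and horizontal distance between square_jar and square_tray below 0.014 m and z of square_jar in the frame of square_tray between 0.001 and 0.0055 m and horizontal distance between slide_box and long_tray below 0.014 m and z of slide_box in the frame of long_tray between 0.001 and 0.0055 m and horizontal distance between small_jar and small_tray below 0.014 m and z of small_jar in the frame of small_tray between 0.001 and 0.0055 m and distance of mortar from where it was at the start of the episode below 0.015 m and angle between mortar's own z axis and vertical below 0.1 rad); the robot touches nothing.
It fails at once if a container was let fall: not held, more than 25 mm above the bench and faster than 0.45 m/s ((height (world z) of bottle above 0.025 m and linear speed of bottle above 0.45 m/s and contact force between the fingers and bottle below 0.02 N) or (height (world z) of square_jar above 0.025 m and linear speed of square_jar above 0.45 m/s and contact force between the fingers and square_jar below 0.02 N) or (height (world z) of slide_box above 0.025 m and linear speed of slide_box above 0.45 m/s and contact force between the fingers and slide_box below 0.02 N) or (height (world z) of small_jar above 0.025 m and linear speed of small_jar above 0.45 m/s and contact force between the fingers and small_jar below 0.02 N)).
It fails at once if the mortar was shifted by more than 15 mm or tipped (distance of mortar from where it was at the start of the episode above 0.015 m or angle between mortar's own z axis and vertical above 0.25 rad).
It also fails if it takes over 112 s, if anything falls off the work surface, if the arm or the gripper's body presses on something with over 40 N, if the wrist force passes 120 N, or if a joint passes its speed limit or range.

ROBOT

A 7-joint arm with a two-finger parallel gripper is mounted at the origin on the work surface. World frame = base frame: x ahead of the robot, y to its left, z up, the work surface at z = 0. Lengths are in m, angles in rad, forces in N, time in s.
With the tool pointing down it reaches from about 0.425 to 0.925 m from the base axis. Payload 6.8 kg.
Tool frame: the origin (TCP) lies at the very end of the fingers, on their centre line; the grasp point (between the pads) lies 19 mm behind it (manip.grasp_offset is the distance from the TCP to the grasp point, in m); y points along the fingers, x is the direction in which the jaws open and shut, and the axes are right-handed (so a half turn about y gives the same grasp; the last joint's range is limited). The gripper opens to 85 mm and grips with 20 to 120 N. Pads are 22 mm wide; open, the fingers measure 114 mm over their backs; the gripper's body (76 mm by 85 mm) begins 54 mm behind the grasp point. The pads swing forward as they close: fully open they stand 13 mm farther back than shut.
Start: joints at [1.16, 0.477, 0.022, 1.555, -0.011, 1.109, -0.083], TCP at [0.201, -0.644, 0.231] pointing down, gripper open.
Joint ranges: [-2.96, 2.96], [-0.34, 2.1], [-1.41, 1.46], [0.24, 2.44], [-1.37, 4.51], [0.17, 1.92], [-2.96, 2.96]. Speed limits (rad/s): [2.39, 2.39, 3.14, 3.14, 3.14, 3.14, 3.14].

INTERFACE

Orientations are given as a rotation vector (axis times angle).
In Python, from plant import telemetry, viewer, order, nets, manip gives the robot as it stands. The module is installed in compiled form; this text tells all that it offers.
- The arm moves only by the shell command python3 -m handwheel 'ROWS' [FORCE]. ROWS is JSON, a list of rows, each a list of 7 numbers: the shift along the world's x, y, z in mm, then the turn, a rotation vector about the world's x, y, z in degrees, then the finger opening in mm, from 0 to 85.4. A call has 1 to 20 rows; each row shifts and turns the commanded pose from where the row before left it; what a row does not reach is not made up. A row lasts 1/10 s, in which the tool goes at most 50 mm and 8.59 degrees, less where a joint would pass 70% of its speed; a pose out of reach is approached as far as the arm can. A call with a gripper value outside its range is refused whole. The fingers move at their own pace and stop on an object; FORCE is the grip in N (left out, the last holds). Time passes only in rows, so rows that do not move let the fingers close. It gives the time, the measured TCP pose, the force and the opening at its end, in the units of the state.
- telemetry.state(): the state, without advancing time (a new reading comes with each control period).
- viewer.snapshot(name): name is "scene" or "side" or "wrist"; returns a dict with "img" (420x560x3 uint8, red, green, blue), "K" (3x3 intrinsics, pixels), "extrinsics" (4x4, takes a point from camera to world coordinates); the wrist camera has in their place "hand_eye" (4x4, takes a point from camera to tool coordinates, whose origin is the TCP and whose axes are the tool frame's). Camera axes: x right, y down, z forward; pixel columns grow to the right and rows downward; lengths in m; the calibration is good to about 2 mm. A picture is of the moment at which its call begins: read the wrist's pose just before it. There is no depth.
- order.job_done(): hands the job in, once; it reports no verdict.
Trained networks look in a picture, given as the dict that the camera call returned (one of the last four; its "shot" number tells which), for a name from the list of things; names that differ only in an ending like _2 or _b are one class to them, and where a whole thing is asked for, a point or a joint stands for the part that bears it (a point fixed in the world has none). Each returns a list of dicts, best first, with "conf" (0 to 1); they miss things now and then, are a little off and sometimes report something else, mostly with a low value. They report only what shows in the picture. A call takes as long as a camera call. They do not tell look-alikes from the thing itself.
- nets.look_for(query, picture): "location" ([x, y, z] in m, in world coordinates, good to about 4 mm: the middle of the surface that is visible of it).
- nets.pinpoint(query, picture): "location" ([x, y, z] in m, in world coordinates, good to about 4 mm: a listed point, or the origin of a listed thing).
The state is a dict: "time_s": time; "qpos": joint angles; "qd": joint speeds; "joint_torque": joint torques, N m; "position": TCP position; "eef_rot": TCP orientation; "force": force on the tool from outside, world axes, zero at the start; "moment": the same for the moment, N m; "width": opening from 0.0 (shut) to 1.0 (fully open).
Only numpy, scipy, OpenCV 4.12 (cv2) and the standard library are available. Lean on these libraries where they do the work, as an engineer would, in place of code of your own. Each camera call takes 0.05 s, during which the arm holds its last target. There are 200 camera calls.

## Working session

There is one attempt and no reset: what is moved stays moved. The work goes in short steps, Python scripts to look and compute and a shell command to move; the robot and the scene stay as the last step left them, time stands still between calls to the robot, and variables do not carry over. Pictures are saved under pics/ and viewed, about 12 in all and at most 16, crops included, and the job is handed in when it is done.

```bash
mkdir -p pics; cat > h.py <<'E'
from plant import telemetry, viewer, order, nets, manip
import numpy as np, cv2
from scipy.spatial.transform import Rotation as R
N=["bottle","square_jar","slide_box","small_jar","bottle_tray","square_tray","long_tray","small_tray","mortar"]
def snap(cam,name):
    s=telemetry.state(); p=viewer.snapshot(cam)
    if name: cv2.imwrite(f"pics/{name}.png",cv2.cvtColor(p["img"],cv2.COLOR_RGB2BGR))
    T=np.eye(4); T[:3,:3]=R.from_rotvec(s["eef_rot"]).as_matrix(); T[:3,3]=s["position"]
    p["E"]=p["extrinsics"] if "extrinsics" in p else T@p["hand_eye"]
    return p
def px(p,X):
    c=np.linalg.inv(p["E"])@np.r_[X,1]; u=p["K"]@c[:3]; return (u[:2]/u[2]).round().astype(int)
def ray(p,uv,z):
    d=p["E"][:3,:3]@np.linalg.inv(p["K"])@np.r_[uv,1]; o=p["E"][:3,3]; return o+d*(z-o[2])/d[2]
E
python3 - <<'E'
from h import *
s=telemetry.state(); print(s, manip.grasp_offset, R.from_rotvec(s["eef_rot"]).as_matrix().round(2))
for c in ["scene","side"]:
    p=snap(c,c)
    print(c,p["E"][:3,3].round(2))
    for n in N:
        print(n,[(np.round(d["location"],3).tolist(),round(d["conf"],2),px(p,d["location"]).tolist()) for d in nets.pinpoint(n,p)[:3]])
E
```

```text
{'time_s': 0.0, 'qpos': array([ 1.1599123 ,  0.47779521,  0.02232008,  1.55644639, -0.01148622,
        1.10931263, -0.08311319]), 'qd': array([-0.00086419, -0.00107817, -0.0019955 ,  0.00076059,  0.0015051 ,
        0.00043745, -0.000193  ]), 'joint_torque': array([ 2.22631564e-05, -5.96450114e+01,  1.60772536e+00, -2.81200272e+01,
        1.24424402e-02,  9.36886965e-03, -4.09115003e-06]), 'position': array([ 0.20108689, -0.64372905,  0.23033077]), 'eef_rot': array([-1.33637236,  0.98444275, -0.98186076]), 'force': array([-0.01953396, -0.91057654,  0.2332666 ]), 'moment': array([ 0.0468903 , -0.01642716, -0.00631082]), 'width': 0.9967961347715852} 0.0187 [[ 0.3  -0.    0.95]
 [-0.95  0.    0.3 ]
 [-0.   -1.   -0.  ]]
scene [1.22 0.15 1.09]
bottle [([0.478, 0.092, 0.002], 0.66, [323, 180])]
square_jar [([0.656, -0.212, 0.002], 0.69, [187, 221]), ([0.519, -0.435, 0.001], 0.46, [120, 162])]
slide_box [([0.409, -0.292, 0.0], 0.7, [185, 137])]
small_jar [([0.726, 0.047, -0.005], 0.79, [286, 267]), ([0.66, -0.072, 0.004], 0.76, [243, 232]), ([0.633, 0.09, -0.004], 0.73, [312, 235])]
bott
[... 284 characters left out ...]
.73]
bottle [([0.406, -0.296, -0.001], 0.73, [351, 183]), ([0.48, 0.092, -0.002], 0.72, [310, 266])]
square_jar [([0.653, -0.206, -0.0], 0.94, [263, 191])]
slide_box [([0.406, -0.298, -0.002], 0.81, [351, 183])]
small_jar [([0.627, 0.086, -0.0], 0.96, [249, 256]), ([0.66, 0.008, -0.0], 0.78, [244, 235]), ([0.661, -0.074, -0.0], 0.73, [251, 216])]
bottle_tray [([0.495, -0.12, 0.002], 0.72, [314, 213])]
square_tray [([0.522, -0.437, -0.001], 0.67, [317, 158]), ([0.638, 0.2, -0.002], 0.26, [233, 289])]
long_tray [([0.547, 0.397, 0.0], 0.92, [254, 369]), ([0.39, 0.304, 0.0], 0.61, [343, 341])]
small_tray [([0.388, 0.306, -0.001], 0.6, [343, 343])]
mortar [([0.634, 0.2, -0.003], 0.8, [235, 290])]
```

View pics/scene.png

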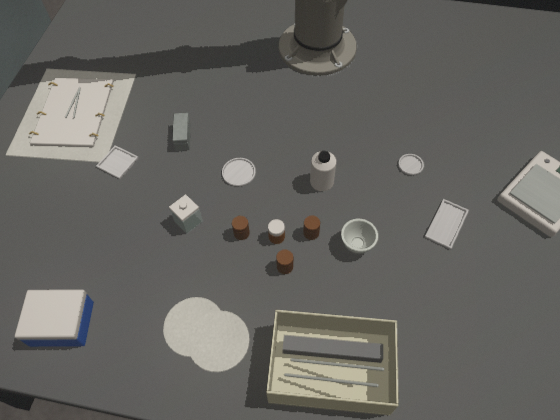

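View pics/side.png

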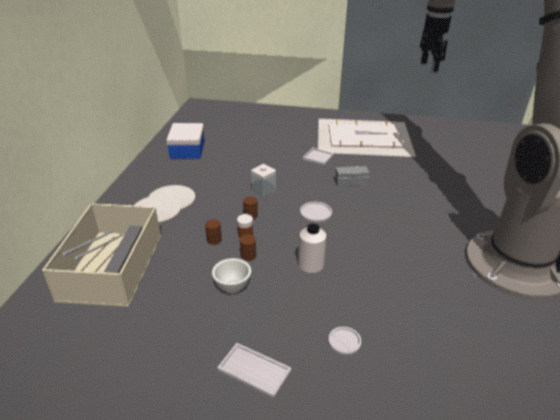

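Scene view: candidates for the small jar are the white-lidded amber one at (276,230) and three all-brown look-alikes at (241,228), (285,262) and (312,228). By its white lid I choose (276,230). The others are unambiguous: bottle (323,172), square jar (185,214), slide box (181,131), mortar (359,238). The blue box at (55,318) and the dishes at (207,333) are not needed. Next: yaws and a check crop.

```bash
python3 - <<'E'
from h import *
p={c:snap(c,None) for c in ["scene","side"]}
def rect(c,win,z,lo,hi=255,nm=""):
    q=p[c]; x0,x1,y0,y1=win; g=cv2.cvtColor(q["img"],cv2.COLOR_RGB2GRAY)[y0:y1,x0:x1]
    m=((g>=lo)&(g<=hi)).astype(np.uint8)
    cs,_=cv2.findContours(m,cv2.RETR_EXTERNAL,cv2.CHAIN_APPROX_NONE); k=max(cs,key=cv2.contourArea)[:,0]
    w=np.array([ray(q,k0+[x0,y0],z)[:2] for k0 in k])
    (cx,cy),(a,b),t=cv2.minAreaRect((w*1000).astype(np.float32))
    print(nm,c,round(cx),round(cy),round(a),round(b),"yaw of a",round(t,1))
rect("scene",(90,142,142,182),.008,120,nm="sqtray"); rect("side",(300,336,145,170),.008,120,nm="sqtray")
rect("scene",(420,475,195,252),.008,120,nm="longtray"); rect("side",(210,300,340,400),.008,110,nm="longtray")
rect("scene",(215,262,152,192),.008,120,nm="bottletray"); rect("side",(296,336,198,225),.008,110,nm="bottletray")
rect("scene",(394,428,150,178),.008,120,nm="smalltray"); rect("side",(325,365,322,358),.008,110,nm="smalltray")
rect("scene",(165,205,190,225),.068,150,nm="sqjar lid");rect("side",(245,282,160,185),.068,150,nm="sqjar lid")
rect("scene",(165,200,105,155),.045,90,nm="slidebox")
rect("scene",(265,290,215,238),.052,150,nm="smalljar lid");rect("side",(232,262,210,235),.052,150,nm="smalljar lid")
rect("scene",(310,345,145,200),.088,130,nm="bottle")
g=p["scene"]["img"]
cr=lambda x,y:cv2.resize(g[y-32:y+32,x-32:x+32],(390,290*390//290),interpolation=cv2.INTER_CUBIC)[50:340]
o=np.vstack([np.hstack([cr(276,238),cr(181,131)]),np.hstack([cr(185,214),cr(121,163)])])
cv2.imwrite("pics/m1.png",o[:,:,::-1])
E
```

```text
sqtray scene 511 -468 143 81 yaw of a 70.5
sqtray side 513 -459 143 85 yaw of a 70.8
longtray scene 545 398 65 120 yaw of a 71.4
longtray side 546 400 72 124 yaw of a 71.2
bottletray scene 494 -123 87 84 yaw of a 14.9
bottletray side 491 -122 92 99 yaw of a 38.6
smalltray scene 388 303 60 62 yaw of a 10.8
smalltray side 387 305 64 72 yaw of a 2.1
sqjar lid scene 655 -207 49 47 yaw of a 55.4
sqjar lid side 652 -206 55 60 yaw of a 55.7
slidebox scene 416 -291 173 91 yaw of a 16.3
smalljar lid scene 656 8 36 34 yaw of a 11.4
smalljar lid side 655 13 37 46 yaw of a 10.8
bottle scene 481 89 53 55 yaw of a 10.8
```

View pics/m1.png

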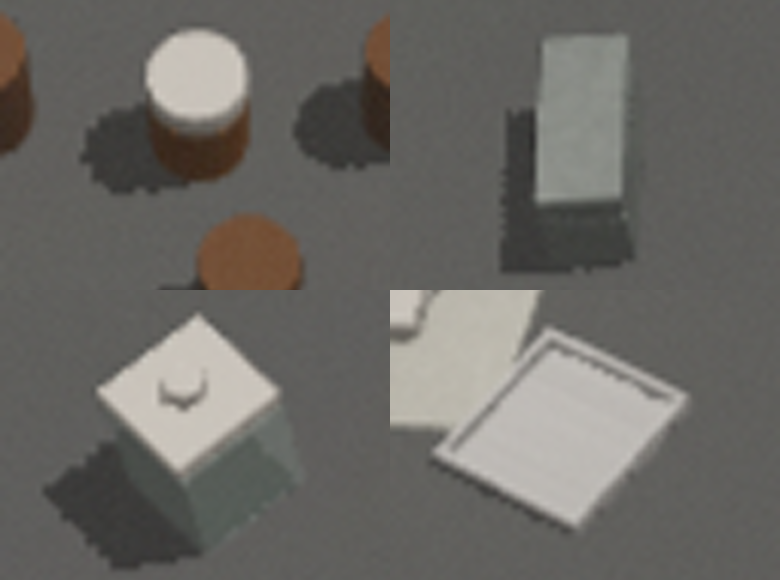

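The crop confirms the white-lidded amber jar (small jar, mosaic 197,100). The box top corners are (543,36),(628,35),(621,200),(535,203), and the square tray corners (552,328),(690,398),(578,530),(432,453).

```bash
python3 - <<'E'
from h import *
q=snap("scene",None)
f=390/64
for nm,c,z,P in [("sqtray",(121,163),.008,[(162,38),(300,108),(188,240),(42,163)]),("box",(181,131),.045,[(153,36),(238,35),(231,200),(145,203)])]:
    w=np.array([ray(q,(c[0]-32+(u-.5)/f,c[1]-32+(v+50)/f),z)[:2] for u,v in P])*1000
    (cx,cy),(a,b),t=cv2.minAreaRect(w.astype(np.float32)); print(nm,cx,cy,a,b,t, w.mean(0))
E
```

```text
sqtray 524.217529296875 -436.53997802734375 79.1064453125 76.90249633789062 71.14204406738281 [ 524.07388221 -437.01833511]
box 409.3919372558594 -296.60760498046875 93.74241638183594 36.91885757446289 15.114641189575195 [ 409.60663232 -296.30555345]
```

```bash
python3 -m handwheel '[[20,34,0,0,0,0,85],[21,35,0,0,0,-1,85],[21,35,0,0,0,-1,85],[21,35,0,0,0,0,85],[21,35,0,0,0,0,85],[21,35,0,0,0,0,85],[21,35,0,0,0,0,85],[21,35,0,0,0,0,85],[20,34,0,0,0,0,85],[20,34,0,0,0,0,85],[0,0,0,0,0,0,85],[0,0,0,0,0,0,85]]' 30
cat >> h.py <<'E'
def st():
    s=telemetry.state(); M=R.from_rotvec(s["eef_rot"]).as_matrix()
    print("t",round(s["time_s"],2),"tcp",(s["position"]*1000).round(1),"jaw az",round(np.degrees(np.arctan2(M[1,0],M[0,0])),1),"tool y",M[:,1].round(3),"F",s["force"].round(1),"w",round(s["width"]*85.4,1))
def look(names,cam="wrist",name=None):
    st(); p=snap(cam,name)
    for n in names: print(n,[(np.round(np.array(d["location"])*1000).tolist(),round(d["conf"],2),px(p,d["location"]).tolist()) for d in nets.pinpoint(n,p)[:3]])
    return p
E
python3 -c "
from h import *
p=look(['slide_box'],name='w1');print(p['hand_eye'].round(3))"
```

```text
time_s: 2.35
position: [0.4087, -0.2967, 0.2315]
eef_rot: [-1.325, 1.008, -1.008]
force: [-0.3, -1.3, -0.6]
width: 0.994
t 2.35 tcp [ 408.7 -296.7  231.5] jaw az -74.5 tool y [ 0. -0. -1.] F [-0.3 -1.3 -0.6] w 84.8
slide_box [([409.0, -294.0, 0.0], 0.73, [280, 180])]
[[ 1.    -0.001 -0.    -0.   ]
 [ 0.    -0.266  0.964 -0.142]
 [-0.001 -0.964 -0.266  0.068]
 [ 0.     0.     0.     1.   ]]
```

View pics/w1.png

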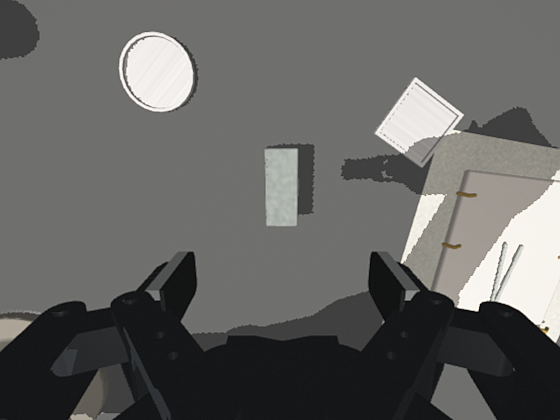

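Box top spans (265,149)–(297,226), central between the fingers and aligned. Descend and grip.

```bash
python3 -m handwheel '[[0,0,-45,0,0,0,80],[0,0,-45,0,0,0,75],[0,0,-45,0,0,0,75],[0,0,-40,0,0,0,75],[0,1,-28,0,0,0,75],[0,0,-15,0,0,0,75],[0,0,0,0,0,0,75],[0,0,0,0,0,0,20],[0,0,0,0,0,0,20],[0,0,0,0,0,0,20],[0,0,0,0,0,0,20],[0,0,0,0,0,0,20],[0,0,0,0,0,0,20]]' 35; python3 -c "
from h import *
st()"
```

```text
time_s: 3.75
position: [0.409, -0.2972, 0.0146]
eef_rot: [-1.324, 1.008, -1.012]
force: [-1.2, -0.8, 7.6]
width: 0.438
t 3.75 tcp [ 409.  -297.2   14.6] jaw az -74.7 tool y [ 0.002 -0.002 -1.   ] F [-1.2 -0.8  7.6] w 37.4
```

```bash
python3 -m handwheel '[[0,0,10,0,0,0,20],[0,0,35,0,0,0,20],[0,0,45,0,0,0,20],[0,0,45,0,0,0,20],[0,0,25,0,0,0,20],[9,22,0,0,0,3.5,20],[15,41,0,0,0,3.5,20],[16,42,0,0,0,3.5,20],[16,42,0,0,0,3.5,20],[16,42,0,0,0,3.5,20],[16,42,0,0,0,3.5,20],[16,42,0,0,0,3.5,20],[5,44,0,0,0,3.5,20],[4,44,0,0,0,3.5,20],[4,44,0,0,0,3.5,20],[4,44,0,0,0,3.5,20],[4,44,0,0,0,3.5,20],[3,44,0,0,0,3.5,20],[3,44,0,0,0,3.5,20],[3,44,0,0,0,3.5,20]]'; python3 -m handwheel '[[2,44,0,0,0,3.5,20],[1,30,0,0,0,0,20],[0,0,0,0,0,0,20],[0,0,0,0,0,0,20]]'; python3 -c "
from h import *
look(['long_tray','slide_box'],name='w2')
look(['long_tray','slide_box'],'scene')"
```

```text
time_s: 5.75
position: [0.5408, 0.3307, 0.1727]
eef_rot: [-1.551, 0.301, -0.299]
force: [-0.1, -0.1, -1.4]
width: 0.441
time_s: 6.15
position: [0.5436, 0.4034, 0.1724]
eef_rot: [-1.557, 0.254, -0.252]
force: [0.9, 0.0, -2.0]
width: 0.441
t 6.15 tcp [543.6 403.4 172.4] jaw az -18.5 tool y [-0.002 -0.001 -1.   ] F [ 0.9  0.  -2. ] w 37.6
long_tray []
slide_box [([541.0, 401.0, 160.0], 0.62, [278, 254])]
t 6.3 tcp [545.5 400.8 172.8] jaw az -18.7 tool y [-0.    -0.002 -1.   ] F [-0.4 -1.  -1.6] w 37.3
long_tray [([544.0, 400.0, 4.0], 0.73, [447, 223])]
slide_box [([544.0, 398.0, 159.0], 0.62, [465, 186])]
```

View pics/w2.png

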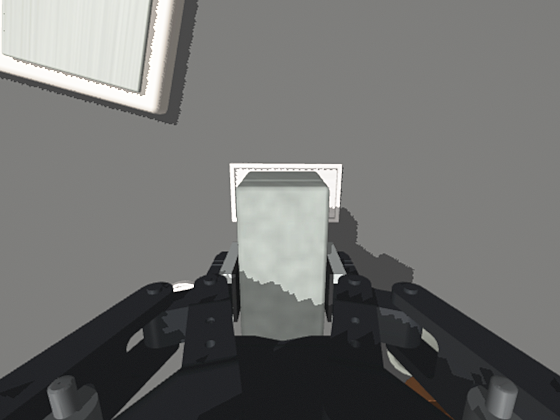

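The box is held upright and its long axis is aligned with the tray; the tray's far edge runs (231,164)–(342,164). I'll project that.

```bash
python3 -c "
from h import *
st();p=snap('wrist',None)
a,b=ray(p,(230.5,163.5),.008),ray(p,(342,164),.008)
d=a-b; print(np.linalg.norm(d),np.degrees(np.arctan2(d[1],d[0])))
m=(a+b)/2; t=np.radians(np.degrees(np.arctan2(d[1],d[0])))
for s in (1,-1): print((m+59e-3*s*np.array([-np.sin(t),np.cos(t),0]))*1000)
"
```

```text
t 6.45 tcp [545.8 401.3 173.3] jaw az -18.7 tool y [ 0.    -0.001 -1.   ] F [ 0.9  0.2 -1.8] w 37.6
0.11746147195101372 160.97008776953754
[540.76627876 372.37302664   8.        ]
[579.24156337 483.92414709   8.        ]
```

I had misread the rectangle: the tray's 118 mm side lies along the jaw axis (azimuth 161°), so the box needs another +90°.

```bash
python3 -m handwheel '[[0,-1,-5,0,0,4,20],[0,-1,-10,0,0,8,20],[0,0,-10,0,0,8,20],[0,0,-10,0,0,8,20],[0,0,-10,0,0,8,20],[0,0,-10,0,0,8,20],[0,0,-10,0,0,8,20],[0,0,-5,0,0,8,20],[0,0,0,0,0,8,20],[0,0,0,0,0,8,20],[0,0,0,0,0,8,20],[0,0,0,0,0,6,20],[0,0,0,0,0,0,20],[0,0,0,0,0,0,20]]'; python3 -c "
from h import *
look(['slide_box'],name='w3');p=look(['slide_box','long_tray'],'scene','s3');a=cv2.imread('pics/w3.png');b=cv2.imread('pics/s3.png')[170:260,400:500];cv2.imwrite('pics/m3.png',np.vstack([cv2.resize(a,(400,300)),cv2.resize(b,(400,300))][:0]) if 0 else np.hstack([cv2.resize(a,(450,338)),cv2.resize(b,(350,338))]))"
```

```text
time_s: 7.9
position: [0.5456, 0.4002, 0.1033]
eef_rot: [-1.347, -0.963, 0.963]
force: [-0.3, -0.4, -2.0]
width: 0.442
t 7.9 tcp [545.6 400.2 103.3] jaw az 71.1 tool y [-0. -0. -1.] F [-0.3 -0.4 -2. ] w 37.8
slide_box [([547.0, 400.0, 88.0], 0.73, [282, 248])]
t 8.0 tcp [545.5 400.5 103.4] jaw az 71.2 tool y [ 0. -0. -1.] F [ 0.4  0.3 -2. ] w 37.5
slide_box [([548.0, 401.0, 89.0], 0.62, [457, 206])]
long_tray [([545.0, 399.0, 3.0], 0.63, [447, 223])]
```

View pics/m3.png

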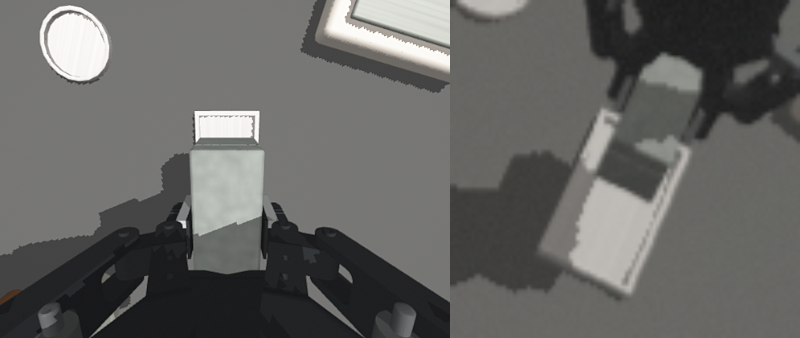

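```bash
python3 -m handwheel '[[0,-0.5,-20,0,0,0,20],[0.5,-0.5,-25,0,0,0,20],[0.5,0,-20,0,0,0,20],[0,0,-10,0,0,0,20],[0,0,-5,0,0,0,20],[0,0,-3,0,0,0,20],[0,0,-1,0,0,0,20],[0,0,-1,0,0,0,20],[0,0,-1,0,0,0,20],[0,0,0,0,0,0,20],[0,0,0,0,0,0,20]]'; python3 -c "
from h import *
look(['slide_box','long_tray'],'scene')"
```

```text
time_s: 9.25
position: [0.5465, 0.3999, 0.0178]
eef_rot: [-1.346, -0.967, 0.965]
force: [0.1, -0.7, -0.6]
width: 0.435
t 9.25 tcp [546.5 399.9  17.8] jaw az 71.3 tool y [ 0.001  0.    -1.   ] F [ 0.1 -0.7 -0.6] w 37.1
slide_box [([548.0, 398.0, 6.0], 0.68, [447, 224]), ([519.0, -434.0, 1.0], 0.39, [120, 162])]
long_tray [([545.0, 398.0, 2.0], 0.9, [446, 223])]
```

```bash
python3 -m handwheel '[[0,0,-0.5,0,0,0,20],[0,0,0,0,0,0,42],[0,0,0,0,0,0,48],[0,0,0,0,0,0,60],[0,0,0,0,0,0,70],[0,0,0,0,0,0,75],[0,0,15,0,0,0,75],[0,0,40,0,0,0,85],[0,0,48,0,0,0,85],[0,0,48,0,0,0,85],[0,0,48,0,0,0,85],[-9,-44,10,0,0,-6,85],[-10,-44,0,0,0,-6,85],[-10,-44,0,0,0,-6,85],[-10,-44,0,0,0,-6,85],[-9,-44,0,0,0,-6,85],[-9,-44,0,0,0,-6,85],[-9,-44,0,0,0,-4,85],[0,0,0,0,0,0,85],[0,0,0,0,0,0,85]]'; python3 -c "
from h import *
look(['bottle'],name='w4');look(['slide_box','long_tray','mortar'],'scene')
look(['slide_box','bottle','bottle_tray','mortar'],'side')"
```

```text
time_s: 11.4
position: [0.4804, 0.091, 0.2268]
eef_rot: [-1.529, -0.428, 0.427]
force: [-0.2, -0.5, -1.0]
width: 0.995
t 11.4 tcp [480.4  91.  226.8] jaw az 31.3 tool y [ 0.001 -0.001 -1.   ] F [-0.2 -0.5 -1. ] w 85.0
bottle [([475.0, 87.0, 2.0], 0.95, [277, 182])]
t 11.5 tcp [480.5  93.3 226.6] jaw az 31.5 tool y [ 0.001  0.001 -1.   ] F [-0.   0.5  0.2] w 85.1
slide_box [([550.0, 400.0, 1.0], 0.87, [447, 225]), ([392.0, 306.0, -0.0], 0.18, [411, 167])]
long_tray [([543.0, 399.0, 2.0], 0.58, [447, 223])]
mortar []
t 11.7 tcp [480.3  93.2 225.9] jaw az 31.5 tool y [ 0.     0.001 -1.   ] F [-0.   0.7 -0.1] w 85.1
slide_box [([548.0, 396.0, 3.0], 0.87, [253, 367])]
bottle [([483.0, 92.0, -0.0], 0.62, [309, 265])]
bottle_tray [([492.0, -124.0, 1.0], 0.79, [315, 212])]
mortar [([634.0, 201.0, -5.0], 0.95, [235, 291])]
```

View pics/w4.png

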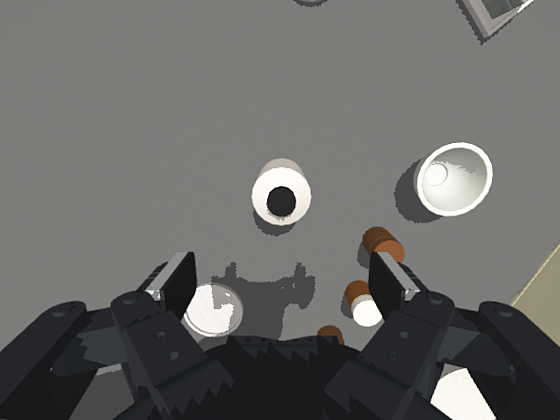

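The slide box is placed. The bottle cap is at (281,201), between the fingers.

```bash
python3 -c "
from h import *
st();p=snap('wrist',None)
print(ray(p,(281,201),.110)*1000, ray(p,(281,195),.088)*1000)"
```

```text
t 11.95 tcp [480.3  92.1 225.7] jaw az 31.4 tool y [-0.  0. -1.] F [-0.2 -0.3 -0.5] w 85.0
[478.96769355  93.34267649 110.        ] [478.59406439  93.75313709  88.        ]
```

```bash
python3 -m handwheel '[[-1,1,-40,0,0,0,85],[0,0,-45,0,0,0,85],[0,0,-45,0,0,0,85],[0,0,-30,0,0,0,85],[0,0,-14,0,0,0,85],[0,0,0,0,0,0,85],[0,0,0,0,0,0,40],[0,0,0,0,0,0,40],[0,0,0,0,0,0,40],[0,0,0,0,0,0,40],[0,0,0,0,0,0,40],[0,0,0,0,0,0,40]]' 35; python3 -c "
from h import *
st()"
```

```text
time_s: 13.2
position: [0.4805, 0.0931, 0.0536]
eef_rot: [-1.529, -0.431, 0.426]
force: [-0.9, 0.2, 7.4]
width: 0.685
t 13.2 tcp [480.5  93.1  53.6] jaw az 31.3 tool y [ 0.003  0.    -1.   ] F [-0.9  0.2  7.4] w 58.5
```

```bash
python3 -m handwheel '[[0,0,10,0,0,0,40],[0,0,30,0,0,0,40],[0,0,30,0,0,0,40],[2,-25,0,0,0,0,40],[3,-40,0,0,0,0,40],[3,-43,0,0,0,0,40],[3,-43,0,0,0,0,40],[2,-40,0,0,0,0,40],[1,-23,0,0,0,0,40],[0,0,0,0,0,0,40],[0,0,0,0,0,0,40],[0,0,0,0,0,0,40]]'; python3 -c "
from h import *
look(['bottle_tray','bottle'],name='w5');look(['bottle','bottle_tray'],'scene','s5')
look(['bottle','bottle_tray'],'side')
a=cv2.imread('pics/w5.png');b=cv2.imread('pics/s5.png')[110:200,190:290];cv2.imwrite('pics/m5.png',np.hstack([cv2.resize(a,(450,338)),cv2.resize(b,(350,338))]))"
```

```text
time_s: 14.4
position: [0.4934, -0.1201, 0.1224]
eef_rot: [-1.528, -0.431, 0.429]
force: [0.4, 0.1, -1.7]
width: 0.689
t 14.4 tcp [ 493.4 -120.1  122.4] jaw az 31.4 tool y [ 0.001  0.    -1.   ] F [ 0.4  0.1 -1.7] w 58.8
bottle_tray []
bottle [([491.0, -121.0, 72.0], 0.95, [277, 226])]
t 14.55 tcp [ 493.4 -120.   122.1] jaw az 31.5 tool y [ 0.  0. -1.] F [-0.6 -0.5 -0.9] w 58.8
bottle [([494.0, -125.0, 68.0], 0.57, [236, 156])]
bottle_tray [([496.0, -120.0, 1.0], 0.85, [240, 173])]
t 14.7 tcp [ 493.3 -120.6  121.9] jaw az 31.4 tool y [-0.  0. -1.] F [ 0.6  0.4 -1.4] w 58.2
bottle [([493.0, -120.0, 66.0], 0.95, [316, 193])]
bottle_tray [([491.0, -122.0, 1.0], 0.97, [316, 213])]
```

View pics/m5.png

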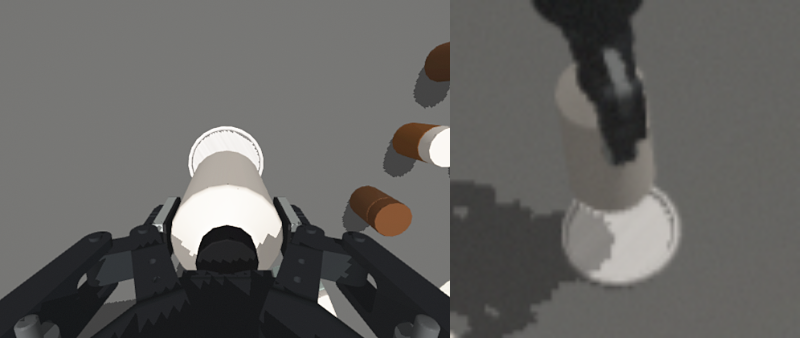

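Tray seen under the bottle, centred laterally. Lower 65 mm, slow at the end.

```bash
python3 -m handwheel '[[0.5,-1,-15,0,0,0,40],[0,0,-20,0,0,0,40],[0,0,-15,0,0,0,40],[0,0,-7,0,0,0,40],[0,0,-4,0,0,0,40],[0,0,-2,0,0,0,40],[0,0,-1,0,0,0,40],[0,0,-1,0,0,0,40],[0,0,0,0,0,0,40],[0,0,0,0,0,0,40]]'; python3 -c "
from h import *
look(['bottle','bottle_tray'],'scene');look(['bottle','bottle_tray'],'side')"
```

```text
time_s: 15.85
position: [0.494, -0.1224, 0.0571]
eef_rot: [-1.528, -0.429, 0.428]
force: [0.1, 0.5, -2.1]
width: 0.687
t 15.85 tcp [ 494.  -122.4   57.1] jaw az 31.3 tool y [ 0.001 -0.    -1.   ] F [ 0.1  0.5 -2.1] w 58.7
bottle [([491.0, -123.0, 5.0], 0.76, [239, 171])]
bottle_tray [([496.0, -118.0, 2.0], 0.61, [240, 173])]
t 16.0 tcp [ 493.9 -122.4   57. ] jaw az 31.3 tool y [ 0. -0. -1.] F [-0.4  0.6 -2.2] w 59.1
bottle [([498.0, -122.0, 2.0], 0.83, [313, 212])]
bottle_tray [([496.0, -124.0, 3.0], 0.53, [314, 211])]
```

```bash
python3 -m handwheel '[[0,0,-0.7,0,0,0,40],[0,0,-0.7,0,0,0,40],[0,0,0,0,0,0,62],[0,0,0,0,0,0,66],[0,0,0,0,0,0,72],[0,0,0,0,0,0,85],[0,0,0,0,0,0,85],[0,0,20,0,0,0,85],[0,0,45,0,0,0,85],[0,0,45,0,0,0,85],[0,0,40,0,0,0,85],[20,-10,10,0,0,-8.25,85],[20,-10,0,0,0,-8.25,85],[20,-11,0,0,0,-8.25,85],[20,-11,0,0,0,-8.25,85],[20,-11,0,0,0,-8.25,85],[20,-11,0,0,0,-8.25,85],[20,-11,0,0,0,-8.25,85],[20,-10,0,0,0,-8.25,85],[0,0,0,0,0,0,85]]'; python3 -m handwheel '[[0,0,0,0,0,0,85]]'; python3 -c "
from h import *
look(['square_jar'],name='w6');look(['bottle','bottle_tray','square_jar'],'scene')
look(['bottle','bottle_tray','square_jar'],'side')"
```

```text
time_s: 18.15
position: [0.6554, -0.2085, 0.2147]
eef_rot: [-1.518, 0.476, -0.477]
force: [-0.6, 0.4, 0.3]
width: 0.991
time_s: 18.25
position: [0.6535, -0.2068, 0.2148]
eef_rot: [-1.519, 0.473, -0.471]
force: [-0.5, 0.6, -0.2]
width: 0.996
t 18.25 tcp [ 653.5 -206.8  214.8] jaw az -34.5 tool y [-0.001  0.001 -1.   ] F [-0.5  0.6 -0.2] w 85.0
square_jar [([656.0, -204.0, 3.0], 0.91, [282, 180]), ([493.0, -125.0, 5.0], 0.45, [140, 202])]
t 18.35 tcp [ 653.1 -206.6  215.2] jaw az -34.5 tool y [-0.001  0.    -1.   ] F [ 0.4 -1.1  0.1] w 85.0
bottle [([494.0, -127.0, 5.0], 0.63, [237, 171])]
bottle_tray [([497.0, -120.0, 2.0], 0.59, [240, 174]), ([657.0, 6.0, 4.0], 0.19, [275, 236])]
square_jar [([653.0, -211.0, 6.0], 0.67, [187, 219]), ([493.0, -125.0, 5.0], 0.61, [238, 171])]
t 18.55 tcp [ 653.3 -207.1  215.6] jaw az -34.6 tool y [-0. -0. -1.] F [-1.3  0.3  1.4] w 84.8
bottle [([499.0, -121.0, -0.0], 0.56, [313, 213])]
bottle_tray [([495.0, -125.0, 0.0], 0.79, [315, 212]), ([546.0, 398.0, 2.0], 0.6, [254, 369]), ([636.0, 200.0, -2.0], 0.48, [234, 289])]
square_jar [([653.0, -204.0, 0.0], 0.76, [263, 191])]
```

View pics/w6.png

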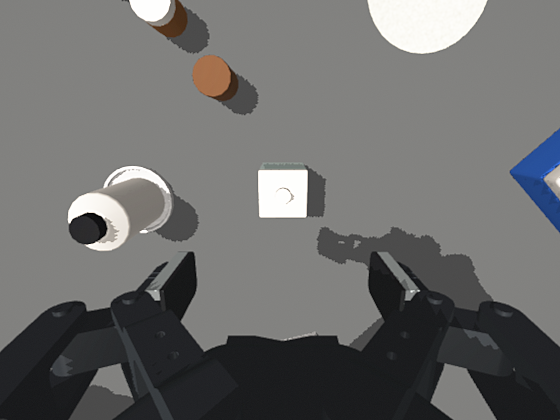

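The lid spans (259,170)–(307,217), square to the jaws and centred; the bottle is standing in its tray. Descend and grip.

```bash
python3 -c "
from h import *
p=snap('wrist',None);print(ray(p,(283,193.5),.068)*1000)"; python3 -m handwheel '[[1,0,-40,0,0,0,85],[0,0,-45,0,0,0,85],[0,0,-45,0,0,0,85],[0,0,-40,0,0,0,80],[0,0,-15,0,0,0,80],[0,0,-8,0,0,0,80],[0,0,0,0,0,0,80],[0,0,0,0,0,0,30],[0,0,0,0,0,0,30],[0,0,0,0,0,0,30],[0,0,0,0,0,0,30],[0,0,0,0,0,0,30],[0,0,0,0,0,0,30]]' 35; python3 -c "
from h import *
st()"
```

```text
[ 655.84102573 -206.332227     68.        ]
time_s: 20.1
position: [0.6562, -0.2075, 0.0246]
eef_rot: [-1.518, 0.471, -0.476]
force: [-1.8, 0.3, 7.0]
width: 0.579
t 20.1 tcp [ 656.2 -207.5   24.6] jaw az -34.7 tool y [ 0.003 -0.001 -1.   ] F [-1.8  0.3  7. ] w 49.5
```

```bash
python3 -m handwheel '[[0,0,10,0,0,0,30],[0,0,35,0,0,0,30],[0,0,35,0,0,0,30],[-10,-18,0,0,0,2,30],[-20,-35,0,0,0,2,30],[-22,-38,0,0,0,3,30],[-22,-38,0,0,0,3,30],[-22,-38,0,0,0,3,30],[-20,-36,0,0,0,2.7,30],[-16,-26,0,0,0,0,30],[0,0,0,0,0,0,30],[0,0,0,0,0,0,30]]'; python3 -c "
from h import *
look(['square_tray','square_jar'],name='w7');look(['square_tray','square_jar'],'scene','s7')
look(['square_tray','square_jar'],'side')
a=cv2.imread('pics/w7.png');b=cv2.imread('pics/s7.png')[100:190,70:170];cv2.imwrite('pics/m7.png',np.hstack([cv2.resize(a,(450,338)),cv2.resize(b,(350,338))]))"
```

```text
time_s: 21.3
position: [0.5217, -0.4373, 0.1026]
eef_rot: [-1.555, 0.262, -0.261]
force: [0.3, 0.8, -2.5]
width: 0.587
t 21.3 tcp [ 521.7 -437.3  102.6] jaw az -19.1 tool y [-0. -0. -1.] F [ 0.3  0.8 -2.5] w 50.1
square_tray [([525.0, -436.0, 2.0], 0.64, [285, 206])]
square_jar [([523.0, -434.0, 82.0], 0.61, [281, 238])]
t 21.45 tcp [ 523.9 -434.5  102.8] jaw az -18.8 tool y [ 0.001  0.001 -1.   ] F [ 0.2  0.3 -3.1] w 49.2
square_tray [([518.0, -433.0, -2.0], 0.89, [121, 162])]
square_jar [([524.0, -438.0, 82.0], 0.94, [108, 143])]
t 21.6 tcp [ 523.7 -435.   102.6] jaw az -18.8 tool y [ 0.  0. -1.] F [-0.5 -0.1 -3.4] w 49.7
square_tray [([523.0, -434.0, -1.0], 0.7, [317, 158]), ([660.0, 6.0, 1.0], 0.62, [244, 234])]
square_jar [([523.0, -431.0, 76.0], 0.82, [318, 137])]
```

View pics/m7.png

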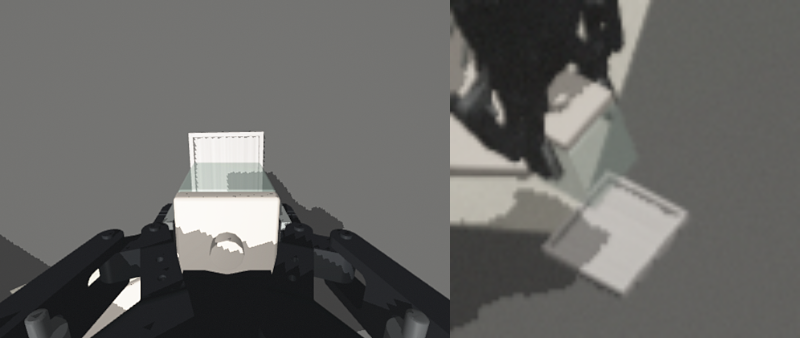

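Square to the tray and centred within ~2 mm by all cameras. Lower 75 mm.

```bash
python3 -m handwheel '[[-0.5,-0.5,-20,0,0,0,30],[0,0,-25,0,0,0,30],[0,0,-15,0,0,0,30],[0,0,-7,0,0,0,30],[0,0,-4,0,0,0,30],[0,0,-2,0,0,0,30],[0,0,-1,0,0,0,30],[0,0,-1,0,0,0,30],[0,0,0,0,0,0,30],[0,0,0,0,0,0,30]]'; python3 -c "
from h import *
look(['square_jar','square_tray'],'scene');look(['square_jar','square_tray'],'side')"
```

```text
time_s: 22.75
position: [0.5224, -0.437, 0.0278]
eef_rot: [-1.555, 0.259, -0.26]
force: [-0.1, 0.1, -2.8]
width: 0.582
t 22.75 tcp [ 522.4 -437.    27.8] jaw az -19.0 tool y [ 0. -0. -1.] F [-0.1  0.1 -2.8] w 49.7
square_jar [([520.0, -439.0, 7.0], 0.72, [117, 161])]
square_tray [([519.0, -433.0, 2.0], 0.86, [120, 162])]
t 22.9 tcp [ 522.4 -436.9   27.7] jaw az -19.0 tool y [ 0. -0. -1.] F [-0.1  0.5 -1.8] w 49.3
square_jar [([521.0, -437.0, 0.0], 0.96, [318, 157])]
square_tray [([522.0, -436.0, -2.0], 0.72, [317, 158]), ([497.0, -122.0, 1.0], 0.66, [314, 212])]
```

```bash
python3 -m handwheel '[[0,0,-0.7,0,0,0,30],[0,0,-0.6,0,0,0,30],[0,0,0,0,0,0,53],[0,0,0,0,0,0,58],[0,0,0,0,0,0,65],[0,0,0,0,0,0,80],[0,0,0,0,0,0,80],[0,0,20,0,0,0,80],[0,0,45,0,0,0,80],[0,0,45,0,0,0,80],[0,0,45,0,0,0,80],[7,22,20,0,0,0,80],[12,41,10,0,0,0,80],[13,43,0,0,0,0,80],[13,43,0,0,0,0,80],[13,43,0,0,0,0,80],[13,43,0,0,0,0,80],[13,43,0,0,0,0,80],[13,43,0,0,0,0,80],[13,43,0,0,0,0,80]]'; python3 -m handwheel '[[12,41,0,0,0,0,70],[10,32,0,0,0,0,58],[3,9,0,0,0,0,58],[0,0,0,0,0,0,58],[0,0,0,0,0,0,58]]';  python3 -c "
from h import *
look(['small_jar'],name='w8');look(['square_jar','square_tray'],'scene')
look(['square_jar','square_tray'],'side')"
```

```text
time_s: 25.05
position: [0.6325, -0.0712, 0.2112]
eef_rot: [-1.555, 0.26, -0.26]
force: [0.4, -1.1, 0.1]
width: 0.942
time_s: 25.55
position: [0.6571, 0.0072, 0.2108]
eef_rot: [-1.556, 0.261, -0.261]
force: [0.4, -0.5, -0.4]
width: 0.676
t 25.55 tcp [657.1   7.2 210.8] jaw az -19.0 tool y [-0.001 -0.001 -1.   ] F [ 0.4 -0.5 -0.4] w 57.7
small_jar [([631.0, 84.0, -2.0], 0.93, [239, 130]), ([657.0, 12.0, -2.0], 0.81, [280, 179]), ([729.0, 45.0, -2.0], 0.76, [329, 134])]
t 25.65 tcp [657.1   6.4 210.9] jaw az -19.1 tool y [-0.    -0.001 -1.   ] F [-0.6 -0.2  0.2] w 58.1
square_jar [([527.0, -440.0, 9.0], 0.87, [116, 162])]
square_tray [([518.0, -433.0, -1.0], 0.5, [121, 162]), ([496.0, -116.0, -1.0], 0.38, [241, 174])]
t 25.8 tcp [657.2   7.4 211.1] jaw az -19.1 tool y [-0.    -0.001 -1.   ] F [-0.1  0.3  1.1] w 57.9
square_jar [([521.0, -439.0, 2.0], 0.88, [318, 157])]
square_tray [([525.0, -439.0, -1.0], 0.52, [316, 157]), ([496.0, -123.0, 1.0], 0.48, [314, 212])]
```

View pics/w8.png

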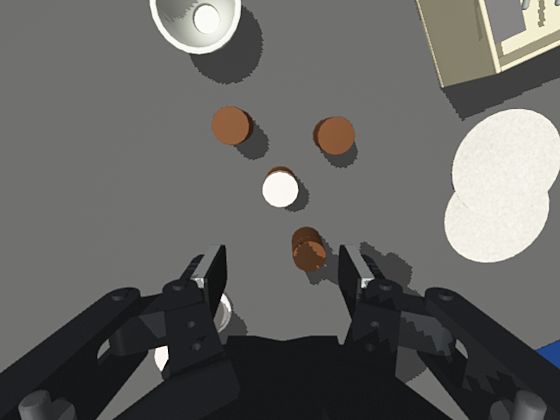

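White-lidded jar at (280,189) between the fingers; the brown ones at (231,126), (335,136), (308,250) are clear of the finger paths (about ±41 px left and right).

```bash
python3 -c "
from h import *
st();p=snap('wrist',None);print(ray(p,(280.5,189),.052)*1000)"
```

```text
t 25.95 tcp [657.2   8.5 211.2] jaw az -19.0 tool y [ 0. -0. -1.] F [ 0.6  0.1 -0.2] w 57.9
[657.42118953  12.89206869  52.        ]
```

```bash
python3 -m handwheel '[[0,3,-40,0,0,0,58],[0,0,-45,0,0,0,58],[0,0,-45,0,0,0,58],[0,0,-40,0,0,0,58],[0,0,-18,0,0,0,58],[0,0,-9,0,0,0,58],[0,0,0,0,0,0,58],[0,0,0,0,0,0,20],[0,0,0,0,0,0,20],[0,0,0,0,0,0,20],[0,0,0,0,0,0,20],[0,0,0,0,0,0,20]]' 30; python3 -c "
from h import *
st()"
```

```text
time_s: 27.2
position: [0.659, 0.0125, 0.0164]
eef_rot: [-1.554, 0.257, -0.263]
force: [-0.2, -0.5, 7.2]
width: 0.429
t 27.2 tcp [659.   12.5  16.4] jaw az -19.0 tool y [ 0.004  0.    -1.   ] F [-0.2 -0.5  7.2] w 36.6
```

```bash
python3 -m handwheel '[[0,0,10,0,0,0,20],[0,0,35,0,0,0,20],[0,0,40,0,0,0,20],[0,0,35,0,0,0,20],[-14,15,0,0,0,0,20],[-26,28,0,0,0,0,20],[-30,32,0,0,0,0,20],[-30,32,0,0,0,0,20],[-30,32,0,0,0,0,20],[-30,32,0,0,0,0,20],[-30,32,0,0,0,0,20],[-30,32,0,0,0,0,20],[-26,29,0,0,0,0,20],[-23,28,-10,0,0,0,20],[0,0,-30,0,0,0,20],[0,0,-20,0,0,0,20],[0,0,0,0,0,0,20],[0,0,0,0,0,0,20]]'; python3 -c "
from h import *
look(['small_tray','small_jar'],name='w9');look(['small_tray','small_jar'],'scene','s9')
look(['small_tray','small_jar'],'side')
a=cv2.imread('pics/w9.png');b=cv2.imread('pics/s9.png')[110:200,360:460];cv2.imwrite('pics/m9.png',np.hstack([cv2.resize(a,(450,338)),cv2.resize(b,(350,338))]))"
```

```text
time_s: 29.0
position: [0.3884, 0.3043, 0.0748]
eef_rot: [-1.555, 0.259, -0.26]
force: [-0.0, 1.1, -0.8]
width: 0.437
t 29.0 tcp [388.4 304.3  74.8] jaw az -19.0 tool y [ 0. -0. -1.] F [-0.   1.1 -0.8] w 37.3
small_tray [([384.0, 305.0, -1.0], 0.58, [276, 217])]
small_jar [([387.0, 305.0, 58.0], 0.62, [279, 246])]
t 29.15 tcp [389.2 304.6  75.4] jaw az -19.0 tool y [ 0.002  0.001 -1.   ] F [ 0.7  0.3 -0.5] w 37.1
small_tray [([392.0, 303.0, -1.0], 0.58, [410, 167])]
small_jar [([661.0, -75.0, 1.0], 0.89, [241, 232]), ([724.0, 43.0, -3.0], 0.76, [285, 266]), ([630.0, 92.0, -2.0], 0.72, [313, 234])]
t 29.3 tcp [388.9 304.3  74.9] jaw az -19.0 tool y [ 0.001  0.001 -1.   ] F [ 0.2 -0.7 -1.4] w 37.2
small_tray [([387.0, 304.0, -1.0], 0.85, [344, 342])]
small_jar [([662.0, -73.0, 1.0], 0.9, [250, 216]), ([393.0, 297.0, 56.0], 0.58, [344, 319]), ([723.0, 47.0, 2.0], 0.58, [215, 241])]
```

View pics/m9.png

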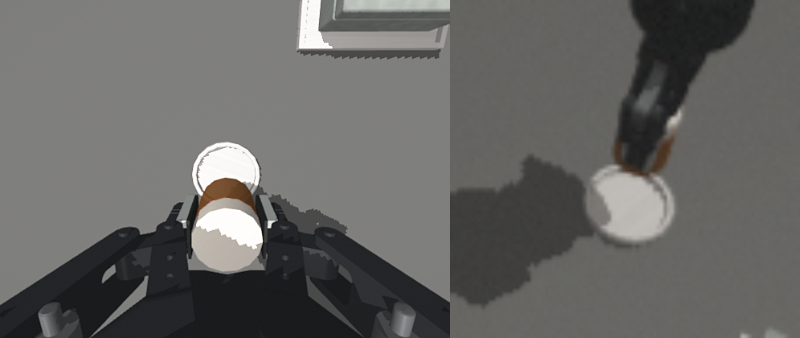

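Centred over the small round tray. Lower 55 mm.

```bash
python3 -m handwheel '[[0,0,-15,0,0,0,20],[0,0,-18,0,0,0,20],[0,0,-10,0,0,0,20],[0,0,-6,0,0,0,20],[0,0,-3,0,0,0,20],[0,0,-2,0,0,0,20],[0,0,-1,0,0,0,20],[0,0,-0.7,0,0,0,20],[0,0,0,0,0,0,20],[0,0,0,0,0,0,20]]'; python3 -c "
from h import *
look(['small_jar','small_tray'],'scene');look(['small_jar','small_tray'],'side')"
```

```text
time_s: 30.45
position: [0.3884, 0.3044, 0.0193]
eef_rot: [-1.555, 0.259, -0.26]
force: [-1.5, -1.7, 6.0]
width: 0.435
t 30.45 tcp [388.4 304.4  19.3] jaw az -19.0 tool y [ 0.001  0.    -1.   ] F [-1.5 -1.7  6. ] w 37.2
small_jar [([634.0, 91.0, -2.0], 0.82, [312, 235]), ([659.0, -70.0, -1.0], 0.78, [244, 233]), ([725.0, 44.0, -4.0], 0.76, [285, 267])]
small_tray [([390.0, 302.0, -1.0], 0.51, [410, 166])]
t 30.6 tcp [388.4 304.4  19.3] jaw az -18.9 tool y [ 0.001  0.    -1.   ] F [-2.2 -1.3  5.8] w 37.3
small_jar [([661.0, -73.0, 2.0], 0.81, [250, 216]), ([629.0, 88.0, 3.0], 0.77, [248, 255]), ([724.0, 48.0, 2.0], 0.7, [214, 241])]
small_tray [([387.0, 304.0, -1.0], 0.62, [344, 342]), ([523.0, -436.0, -0.0], 0.18, [317, 158])]
```

Contact felt (+6 N). Release, rise and check everything.

```bash
python3 -m handwheel '[[0,0,0,0,0,0,40],[0,0,0,0,0,0,45],[0,0,0,0,0,0,55],[0,0,0,0,0,0,65],[0,0,0,0,0,0,70],[0,0,15,0,0,0,70],[0,0,35,0,0,0,70],[0,0,45,0,0,0,70],[0,0,45,0,0,0,70],[0,0,45,0,0,0,70],[15,-30,40,0,0,0,70],[15,-40,20,0,0,0,70],[15,-40,0,0,0,0,70],[15,-40,0,0,0,0,70],[15,-40,0,0,0,0,70],[10,-40,0,0,0,0,70],[0,0,0,0,0,0,70],[0,0,0,0,0,0,70],[0,0,0,0,0,0,70]]'; python3 -c "
from h import *
look(N,'scene','f1');look(N,'side','f2')
a=cv2.imread('pics/f1.png')[90:275,90:480];b=cv2.imread('pics/f2.png')[140:400,190:400]
cv2.imwrite('pics/ff.png',np.hstack([cv2.resize(a,(520,400),interpolation=3),cv2.resize(b,(280,400),interpolation=3)]))"
```

```text
time_s: 32.65
position: [0.4722, 0.0769, 0.2623]
eef_rot: [-1.555, 0.258, -0.258]
force: [0.4, 0.1, 0.5]
width: 0.819
t 32.65 tcp [472.2  76.9 262.3] jaw az -18.8 tool y [ 0.     0.001 -1.   ] F [0.4 0.1 0.5] w 70.0
bottle [([493.0, -125.0, 2.0], 0.63, [238, 172])]
square_jar [([523.0, -437.0, 8.0], 0.59, [117, 161])]
slide_box [([546.0, 399.0, 4.0], 0.61, [447, 223])]
small_jar [([391.0, 302.0, 4.0], 0.67, [410, 165]), ([728.0, 45.0, -4.0], 0.58, [286, 268]), ([659.0, -69.0, 4.0], 0.55, [244, 231])]
bottle_tray [([496.0, -120.0, 1.0], 0.86, [240, 173])]
square_tray [([520.0, -434.0, 1.0], 0.62, [120, 162])]
long_tray [([544.0, 396.0, 4.0], 0.9, [446, 223])]
small_tray [([390.0, 303.0, 3.0], 0.52, [410, 165])]
mortar [([496.0, -117.0, 0.0], 0.16, [241, 174])]
t 33.15 tcp [472.6  75.6 261.7] jaw az -18.9 tool y [-0.  0. -1.] F [ 0.3  0.  -0.1] w 70.0
bottle [([499.0, -122.0, -0.0], 0.98, [313, 213])]
square_jar [([521.0, -436.0, 4.0], 0.76, [318, 156])]
slide_box [([547.0, 398.0, 2.0], 0.82, [253, 369]), ([636.0, 204.0, 0.0], 0.53, [233, 289])]
small_jar [([391.0, 293.0, -1.0], 0.93, [343, 337]), ([627.0, 86.0, -0.0], 0.91, [249, 256]), ([726.0, 47.0, 3.0], 0.85, [214, 240])]
bottle_tray [([493.0, -122.0, 0.0], 0.49, [315, 213])]
square_tray [([519.0, -436.0, 1.0], 0.47, [318, 157])]
long_tray [([546.0, 398.0, -1.0], 0.69, [254, 370])]
small_tray [([388.0, 306.0, 3.0], 0.6, [343, 342]), ([520.0, -438.0, 3.0], 0.54, [318, 156])]
mortar [([635.0, 201.0, -4.0], 0.67, [234, 290])]
```

View pics/ff.png

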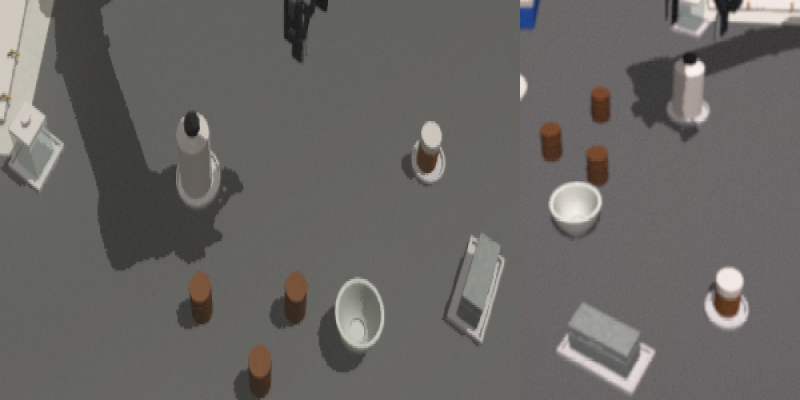

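View pics/f2.png

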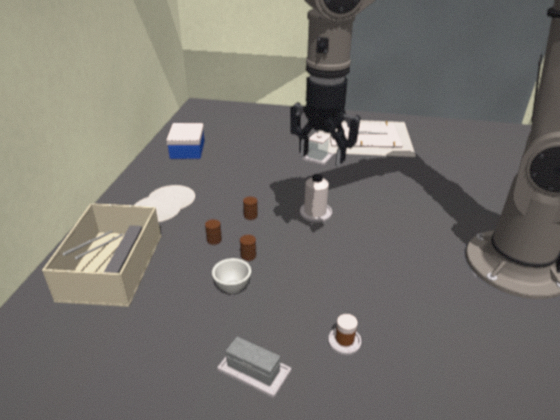

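All four stand upright in their trays. One disagreement: the side net puts the small jar 10 mm off, so I'll check its lid by my own projection.

```bash
python3 - <<'E'
from h import *
for c,win in [("scene",(395,430,135,165)),("side",(330,362,312,330))]:
    q=snap(c,None);x0,x1,y0,y1=win;g=cv2.cvtColor(q["img"],cv2.COLOR_RGB2GRAY)[y0:y1,x0:x1]
    cs,_=cv2.findContours((g>140).astype(np.uint8),0,1)
    for k in cs:
        if cv2.contourArea(k)>20:
            w=np.array([ray(q,a[0]+[x0,y0],.055)[:2]*1000 for a in k]).astype(np.float32); print(c,cv2.minAreaRect(w),k[:,0].min(0)+[x0,y0],k[:,0].max(0)+[x0,y0])
    print([ (np.round(d["location"],3),d["conf"]) for d in nets.pinpoint("small_jar",q)[:4]])
E
```

```text
scene ((387.5260314941406, 299.9732666015625), (36.891056060791016, 34.831783294677734), 45.00601577758789) [406 146] [421 158]
[(array([ 0.728,  0.044, -0.002]), 0.91), (array([ 0.659, -0.073,  0.001]), 0.81), (array([0.39 , 0.302, 0.004]), 0.76), (array([0.63 , 0.09 , 0.001]), 0.71)]
side ((386.6858825683594, 300.26251220703125), (38.72611618041992, 39.79938507080078), 10.256038665771484) [337 313] [357 329]
[(array([ 0.391,  0.298, -0.003]), 0.89), (array([ 0.726,  0.049, -0.   ]), 0.76), (array([ 0.659, -0.076,  0.003]), 0.68), (array([ 0.629,  0.086, -0.001]), 0.65)]
```

```bash
python3 -c "
from h import *
print(order.job_done()); st()"
```

```text
the job is handed in; nothing more can be done
None
the job is handed in; nothing more can be done
```

I placed all four containers (slide box, bottle, square jar, small jar) upright in their own trays and handed the job in at about 33 s of the 112 s allowed. No verdict was reported.

- **Final views:** Both fixed cameras show every container standing inside its rim. The bottle, square jar and slide box are within about 6 mm of their tray centres, and the small jar about 4 mm by its lid, against a 14 mm limit. I did not measure the tilt or the height above the tray floors.
- **Mortar and look-alikes:** The mortar is within about 4 mm of where the side camera first put it, and the arm never worked near it. I saw no sign that any of the three brown jars had moved.
- **Checks that disagreed:**
  - The side-camera network first put the small jar about 10 mm off centre. A repeat gave about 6 mm and my lid projections from both cameras about 4 mm, so I left it.
  - In the last scene view the network failed to find the mortar. The side view found it, and it shows standing in the picture.
- **My one error:** I first misread the long tray's direction by 90°. I saw this in the wrist camera before lowering and turned the box to fit.

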